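Clamp a glued block in the ratchet press

TASK

Set the glued-up wooden block upright on the bed of the bench clamp, in the middle between jaw pad and end stop and with its long side along the rod, and let go of it. Then work only the clamp's trigger, pumping it until the sprung pad has pushed the block against the end stop and is itself pressed in by roughly 10 mm; do not pump on and crush the soft glue joint. Finish while still holding the trigger pulled with that pressure on the block, and leave the other things on the bench alone.

Things in the scene. Friction and masses are not known exactly. Their poses are not given: they have to be found in the camera images.
- clamp: Grey cast bench clamp, fixed. Origin: on the bench under the trigger's pivot; x: the way the rod pushes, to the end stop; z up. Base plate x -95 to 250 mm, 90 mm wide, 12 mm thick: its top is the bed, open at both sides. Housing x -35 to 40, y +-17, top z 105 mm, bearing a fixed handle and the trigger. Toothed rod along x, z 50 to 69 mm, rear end at x -120 mm or more, jaw in front.
- bed (a point): Point on the bed's top (12 mm above the bench), on the rod's line, 43 mm in front of the stop face: set the block with its middle over it, clear of stop and pad by 10 mm or more. Axes as the clamp's.
- stop_face (a point): Middle of the flat face of the end stop (70 mm wide, top 80 mm above the bench), 42 mm above the bench, facing the jaw. Axes as the clamp's.
- handle_mid (a point): Middle of the fixed handle, 155 mm above the bench. Handle 16 mm along x, 14 mm along y, top 189 mm above the bench, x = -17 mm in the clamp's frame.
- trigger_mid (a point): Where to take the trigger: middle of its blade, 64 mm from the pivot, about 154 mm above the bench at rest. Dark steel blade 10 mm thick (along its travel), 22 mm wide (clamp's y), tip 85 mm from the pivot. Free room beside it (y) and in front of it above the housing: pinch it by its sides or push it from the front.
- trigger (a joint): Trigger angle, rad. 0: rest, leaning 0.38 forwards (to the jaw); 0.38: fully pulled back, upright, 4 mm from the handle. Axis along clamp y, 95 mm above its origin. A spring returns it (2 to 3 N at the blade); pushing the rod takes 9 to 20 N. Its pawl pushes teeth 8 mm apart, up to 11 mm a pull: full pull and full return gain 8 mm. A return short of a tooth gains nothing.
- rod (a joint): Advance of the rod, m, 0 (back) to 0.08. A 20 N brake holds it wherever it is left; the trigger moves it only forwards, clicking back over the teeth on its return.
- pad (a joint): How far the sprung jaw pad is pressed in towards the rod, m: 0 free, 0.026 bottomed. Spring 1 N per mm, so it tells the clamping force: 0.010 = 10 N. Wanted: 3 to 18 mm; the block is crushed at 23 N. The pad rides on four brass pins; its gap to the dark plate behind it is 28 mm when free and closes as it is pressed in.
- pad_face (a point): Middle of the pad's front face (46 x 46 mm, rubber, 52 mm above the bench), which meets the block. Axes as the clamp's. The opening from it to the stop face is 104 mm with the rod at 0, less the rod's advance.
- block_mid (a point): Centre of the loose glued-up block: two wooden halves (one lighter) joined by a dark glue line, 60.5 mm long (its x axis), 40 mm wide (y), 60 mm tall (z), 80 g, standing on the bench at the start. Best taken by its 40 mm width.
- offcut: Flat wooden offcut 70 x 40 x 12 mm, lying by. Leave alone.
- tape: Cardboard-coloured roll, 70 mm across, 25 mm tall. Leave alone.
- glue: White glue bottle, 56 mm across, 150 mm tall. Leave alone.
- jar: Lidded jar, 68 mm across, 80 mm tall. Leave alone.
- hammer: Hammer lying near the robot. Leave alone.
- brush: Brush lying near the robot. Leave alone.
Things that resemble listed ones, but are neither listed nor needed, are in the scene too. What is meant by the part that bears block_mid is not white, and is the larger of those in its own colour.

How it is judged:
By the outcome, as a careful person would: the job done as asked, in the order asked, and still so for the second after the job is handed in, while the arm keeps its last pose, push and grip.
It also fails if it takes over 64 s, if anything falls off the work surface, if the arm or the gripper's body presses on something with over 40 N, if the wrist force passes 120 N, or if a joint passes its speed limit or range.

ROBOT

A 7-joint arm with a two-finger parallel gripper is mounted at the origin on the work surface. World frame = base frame: x ahead of the robot, y to its left, z up, the work surface at z = 0. Lengths are in m, angles in rad, forces in N, time in s.
With the tool pointing down it reaches from about 0.4 to 0.85 m from the base axis. Payload 6.9 kg.
Tool frame: the origin (TCP) lies at the very end of the fingers, on their centre line; the grasp point (between the pads) lies 19 mm behind it; z points along the fingers, y is the line along which they close (so a half turn about z gives the same grasp; the last joint's range is limited). The gripper opens to 85 mm and grips with 20 to 120 N. Pads are 22 mm wide; open, the fingers measure 114 mm over their backs; the gripper's body (76 mm by 85 mm) begins 54 mm behind the grasp point. The pads swing forward as they close: fully open they stand 13 mm farther back than shut.
Start: joints at [1.276, 0.507, -0.238, 1.5, 0.126, 1.149, -0.155], TCP at [0.244, -0.575, 0.231] pointing down, gripper open.
Joint ranges: [-3.08, 3.08], [-0.24, 2.05], [-1.43, 1.35], [0, 2.5], [-1.52, 4.66], [0.17, 1.96], [-2.89, 2.89]. Speed limits (rad/s): [2.39, 2.39, 3.14, 3.14, 3.14, 3.14, 3.14].

INTERFACE

Orientations are given as a 3x3 rotation matrix whose columns are the frame's x, y, z axes.
In Python, from plant import observe, camera, job_done, find_in, regions_of gives the robot as it stands.
- The arm moves only by the shell command python3 -m pendant 'ROWS' [OPENING]. ROWS is JSON, a list that holds one entry, the list of rows, each a list of 6 numbers: the shift along the tool's x, y, z in m, then the turn, a rotation vector about the tool's x, y, z in degrees. In form: [[[tx, ty, tz, wx, wy, wz], ...]]. A call has 1 to 20 rows; each row is the pose to reach, as a shift and turn from the pose commanded when the call began, along the tool's axes at that moment; what a row does not reach only later rows make up. A row lasts 1/8 s, in which the tool goes at most 62.5 mm and 10.7 degrees, less where a joint would pass 70% of its speed; a pose out of reach is approached as far as the arm can. A call with a gripper value outside its range is refused whole. OPENING is the finger opening in m, from 0 to 0.0854, set as the call begins (- or left out, the last holds). The fingers move at their own pace and stop on an object; the grip force is fixed at half the most. Time passes only in rows, so rows that repeat a pose let the fingers close. It gives the time, the measured TCP pose, the force, the opening and the grip force at its end, in the units of the state.
- observe(): the state, without advancing time (a new reading comes with each control period).
- camera(name): name is "scene" or "top"; returns a dict with "img" (420x560x3 uint8, blue, green, red), "mtx" (3x3 intrinsics, pixels), "rvec" (rotation vector, rad) and "tvec" (3), from world to camera coordinates, as OpenCV has them. Camera axes: x right, y down, z forward; pixel columns grow to the right and rows downward; lengths in m; the calibration is good to about 2 mm. A picture is of the moment at which its call begins. There is no depth.
- job_done(): hands the job in; it is judged then, once.
Trained networks look in a picture, given as the dict that the camera call returned (one of the last four; its "shot" number tells which), for a name from the list of things; names that differ only in an ending like _2 or _b are one class to them, and where a whole thing is asked for, a point or a joint stands for the part that bears it (a point fixed in the world has none). Each returns a list of dicts, best first, with "conf" (0 to 1); they miss things now and then, are a little off and sometimes report something else, mostly with a low value. They report only what shows in the picture. A call takes as long as a camera call. They do not tell look-alikes from the thing itself.
- find_in(picture, name): "rect" ([left, top, width, height] in pixels, round what is visible of it).
- regions_of(picture, name): "pixels" (420x560 bool, what is visible of it) and "rect" ([left, top, width, height] in pixels, round what is visible of it).
The state is a dict: "t": time; "q": joint angles; "joint_vel": joint speeds; "joint_torque": joint torques, N m; "position": TCP position; "ee_rot": TCP orientation; "wrist_force": force on the tool from outside, world axes, zero at the start; "torque": the same for the moment, N m; "gripper_width": finger opening in m; "gripper_force": force on a finger pad.
Only numpy, scipy, OpenCV 4.12 (cv2) and the standard library are available. Lean on these libraries where they do the work, as an engineer would, in place of code of your own. Each camera call takes 0.05 s, during which the arm holds its last target. There are 200 camera calls.

## Working session

There is one attempt and no reset: what is moved stays moved. The work goes in short steps, Python scripts to look and compute and a shell command to move; the robot and the scene stay as the last step left them, time stands still between calls to the robot, and variables do not carry over. Pictures are saved under pics/ and viewed, at most 10 in all, crops included, and the job is handed in when it is done.

```bash
mkdir -p pics; ls; cat > h.py <<'E'
import numpy as np, cv2
from plant import observe,camera,find_in,regions_of
def ray(c,u,v):
    R=cv2.Rodrigues(np.array(c['rvec'],float))[0]; t=np.array(c['tvec'],float).ravel()
    d=R.T@np.linalg.inv(np.array(c['mtx']))@np.array([u,v,1.]); return -R.T@t,d
def atz(c,u,v,z):
    o,d=ray(c,u,v); return o+d*(z-o[2])/d[2]
def proj(c,P):
    return cv2.projectPoints(np.array(P,float).reshape(-1,1,3),np.array(c['rvec'],float),np.array(c['tvec'],float),np.array(c['mtx'],float),None)[0].reshape(-1,2)
def tri(cs,uvs):
    A=np.zeros((3,3));b=np.zeros(3)
    for c,(u,v) in zip(cs,uvs):
        o,d=ray(c,u,v); d/=np.linalg.norm(d); M=np.eye(3)-np.outer(d,d); A+=M;b+=M@o
    return np.linalg.solve(A,b)
E
python3 - <<'E'
from h import *
np.set_printoptions(precision=3,suppress=True)
s=observe(); print(s['t'],s['position'],s['ee_rot'],s['gripper_width'])
for n in ['scene','top']:
    c=camera(n); cv2.imwrite(f'pics/{n}0.png',c['img']); print(n,ray(c,280,210))
    for k in ['clamp','block_mid','trigger_mid','trigger','handle_mid','pad','pad_face','stop_face','rod','offcut','glue','jar','tape']:
        try: print(k,[(np.round(r['conf'],2),np.round(r['rect'])) for r in find_in(c,k)[:4]])
        except Exception as e: print(k,e)
E
```

```text
pics
0.0 [ 0.244 -0.575  0.23 ] [[ 0.921  0.39  -0.001]
 [ 0.39  -0.921  0.002]
 [-0.    -0.002 -1.   ]] 0.08544503474240905
scene (array([0.92 , 0.365, 0.935]), array([-0.375, -0.379, -0.846]))
clamp [(np.float64(0.83), array([219., 158., 101., 111.]))]
block_mid [(np.float64(0.92), array([394., 299.,  32.,  35.])), (np.float64(0.91), array([450., 283.,  32.,  33.])), (np.float64(0.65), array([374., 333.,  15.,  28.]))]
trigger_mid []
trigger [(np.float64(0.45), array([220., 156., 100., 111.]))]
handle_mid [(np.float64(0.72), array([214., 157., 106., 114.]))]
pad [(np.float64(0.65), array([270., 209.,  16.,  16.]))]
pad_face [(np.float64(0.67), array([267., 208.,  18.,  21.]))]
stop_face [(np.float64(0.59), array([220., 156., 101., 113.])), (np.float64(0.5), array([350., 282.,  23.,  33.])), (np.float64(0.16), array([392., 302.,  34.,  32.]))]
rod [(np.float64(0.73), array([221., 167.,  64.,  64.]))]
offcut [(np.float64(0.72), array([351., 282.,  20.,  30.]))]
glue [(np.float64(0.85), array([169., 143.,  24.,  42.]))]
jar [(np.float64(0.59), array([304., 313.,  28.,  40.]))]
tape [(
[... 586 characters left out ...]
dle_mid [(np.float64(0.62), array([249., 181., 139.,  37.]))]
pad [(np.float64(0.55), array([295., 193.,  16.,  12.]))]
pad_face [(np.float64(0.75), array([294., 187.,  92.,  21.])), (np.float64(0.51), array([296., 190.,  17.,  19.]))]
stop_face [(np.float64(0.75), array([245., 180., 144.,  37.]))]
rod [(np.float64(0.72), array([297., 186.,  90.,  23.]))]
offcut [(np.float64(0.55), array([187., 183.,  19.,  30.]))]
glue [(np.float64(0.97), array([404., 158.,  32.,  23.])), (np.float64(0.45), array([297., 190.,  88.,  17.])), (np.float64(0.21), array([250., 178., 135.,  39.]))]
jar [(np.float64(0.87), array([185., 132.,  27.,  30.]))]
tape [(np.float64(0.73), array([176., 234.,  26.,  25.]))]
```

```bash
python3 - <<'E'
import cv2,numpy as np
s=cv2.imread('pics/scene0.png');t=cv2.imread('pics/top0.png')
a=cv2.resize(s[140:370,160:500],None,fx=2.3,fy=2.3,interpolation=cv2.INTER_CUBIC);cv2.imwrite('pics/a.png',a)
b=cv2.resize(t[120:300,100:440],None,fx=2.3,fy=2.3,interpolation=cv2.INTER_CUBIC);cv2.imwrite('pics/b.png',b)
E
```

```text
(no output)
```

View pics/a.png

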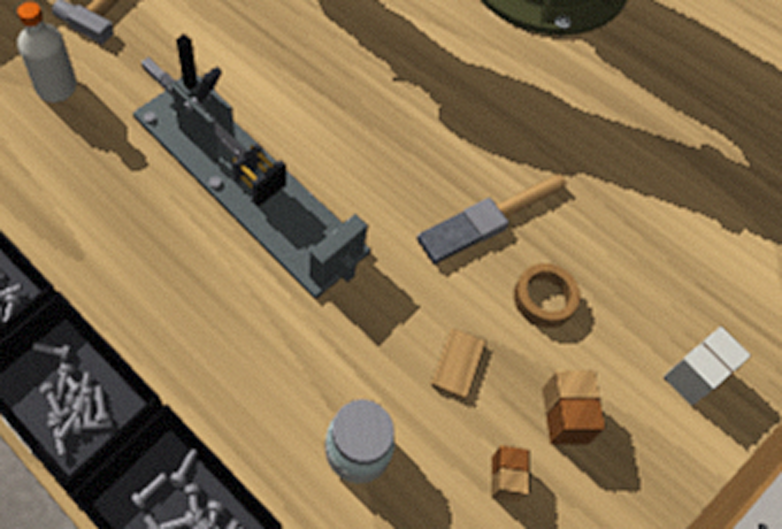

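View pics/b.png

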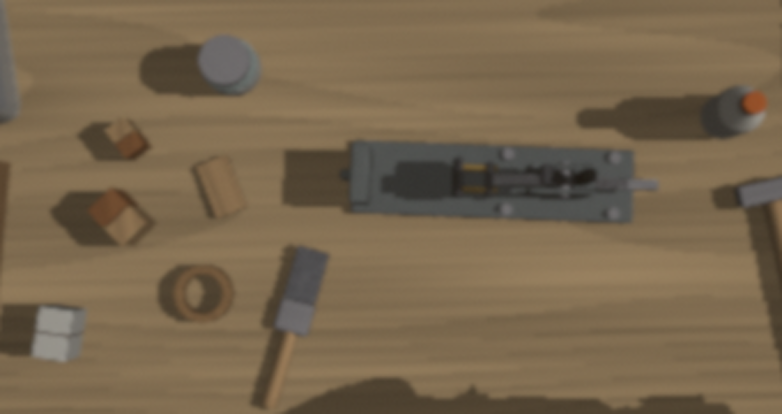

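The images show three block look-alikes:
- White: scene (470,300), top (126,265).
- Small brown: scene (382,346), top (155,180).
- Large brown: scene (410,316), top (152,214).

The block meant is the large brown one, because it is not white and is the larger of the two in its colour. The clamp's stop is on the left in the top view and its trigger on the right. Next I fit poses using silhouettes.

```bash
cat >> h.py <<'E'
from scipy.optimize import minimize
def boxpts(x0,x1,y0,y1,z0,z1): return np.array([[x,y,z] for x in(x0,x1) for y in(y0,y1) for z in(z0,z1)],float)
def fit(cs,masks,boxes,p0,S=4):
    def cost(p):
        c_,s_=np.cos(p[2]),np.sin(p[2]); tot=0
        for c,m in zip(cs,masks):
            im=np.zeros((420*S,560*S),np.uint8)
            for b in boxes:
                P=np.c_[b[:,0]*c_-b[:,1]*s_+p[0],b[:,0]*s_+b[:,1]*c_+p[1],b[:,2]]
                q=(proj(c,P)+.5)*S
                cv2.fillConvexPoly(im,cv2.convexHull(np.round(q*16).astype(np.int32)),1,shift=4)
            M=cv2.resize(m.astype(np.uint8),None,fx=S,fy=S,interpolation=cv2.INTER_NEAREST)
            tot+=1-(im&M).sum()/max(1,(im|M).sum())
        return tot
    best=None
    for dy in (-.3,-.1,.1,.3):
        q=np.array(p0,float);q[2]+=dy
        r=minimize(cost,q,method='Nelder-Mead',options=dict(initial_simplex=q+np.array([[0,0,0],[.015,0,0],[0,.015,0],[0,0,.2]]),xatol=2e-4,fatol=1e-4,maxiter=150))
        if best is None or r.fun<best.fun: best=r
    return best
BLOCK=[boxpts(-.03025,.03025,-.02,.02,0,.06)]
CLAMP=[boxpts(-.095,.25,-.045,.045,0,.012),boxpts(-.035,.040,-.017,.017,0,.105)]
E
python3 - <<'E'
from h import *
np.set_printoptions(precision=4,suppress=True)
S=camera('scene');T=camera('top')
def pick(c,n,u,v):
    return min(regions_of(c,n),key=lambda r:abs(r['rect'][0]+r['rect'][2]/2-u)+abs(r['rect'][1]+r['rect'][3]/2-v))
b=[pick(S,'block_mid',410,316),pick(T,'block_mid',152,214)]
for r in b: print(r['rect'],r['conf'],r['pixels'].sum())
p=atz(T,152,214,.05);print('blk',p, 'scene z.03',atz(S,410,316,.03))
for cs,ms in(([S,T],[b[0]['pixels'],b[1]['pixels']]),([S],[b[0]['pixels']]),([T],[b[1]['pixels']])):
  for y in (0,1.57):
    r=fit(cs,ms,BLOCK,[p[0],p[1],y]);print(r.x,r.fun)
k=[pick(S,'clamp',270,213),pick(T,'clamp',316,199)]
for r in k: print(r['rect'],r['conf'],r['pixels'].sum())
for n,z in(('img','x'),): 
    for c,m in zip('ST',k): pass
# plate corners from top crop
for (u,v) in [(250,182),(249,214),(375,216),(376,185)]: print('corner',atz(T,u+.0,v,.012))
vis=[]
for c,m in ((S,b[0]),(T,b[1]),(S,k[0]),(T,k[1])):
    im=c['img'].copy();cs,_=cv2.findContours(m['pixels'].astype(np.uint8),0,2);cv2.drawContours(im,cs,-1,(0,0,255),1);vis.append(im)
x,y,w,h=90,120,320,140
cv2.imwrite('pics/m.png',np.vstack([cv2.resize(vis[3][170:230,235:395],(800,300),interpolation=0),np.hstack([cv2.resize(vis[2][150:280,205:335],(300,300),interpolation=0),cv2.resize(vis[0][290:340,385:435],(250,300),interpolation=0),cv2.resize(vis[1][190:240,125:175],(250,300),interpolation=0)])]))
E
```

```text
[395.4, 303.4, 28.0, 31.9] 0.74 740
[139.2, 202.8, 28.1, 23.2] 0.92 449
blk [0.521  0.3838 0.05  ] scene z.03 [0.5149 0.3903 0.03  ]
[0.5208 0.3878 0.778 ] 0.17077445337639452
[0.5209 0.3878 0.7682] 0.16908103745469905
[0.5191 0.3894 0.7678] 0.04611787470773199
[0.5191 0.3894 0.7672] 0.04604096113530076
[0.5218 0.386  0.7703] 0.049544724156400655
[0.5218 0.3862 0.7469] 0.0517333333333333
[219.2, 156.6, 101.7, 115.6] 0.73 3862
[248.5, 179.2, 135.0, 37.8] 0.74 3955
corner [0.6065 0.1168 0.012 ]
corner [0.5164 0.1212 0.012 ]
corner [ 0.503  -0.2321  0.012 ]
corner [ 0.5901 -0.2376  0.012 ]
```

View pics/m.png

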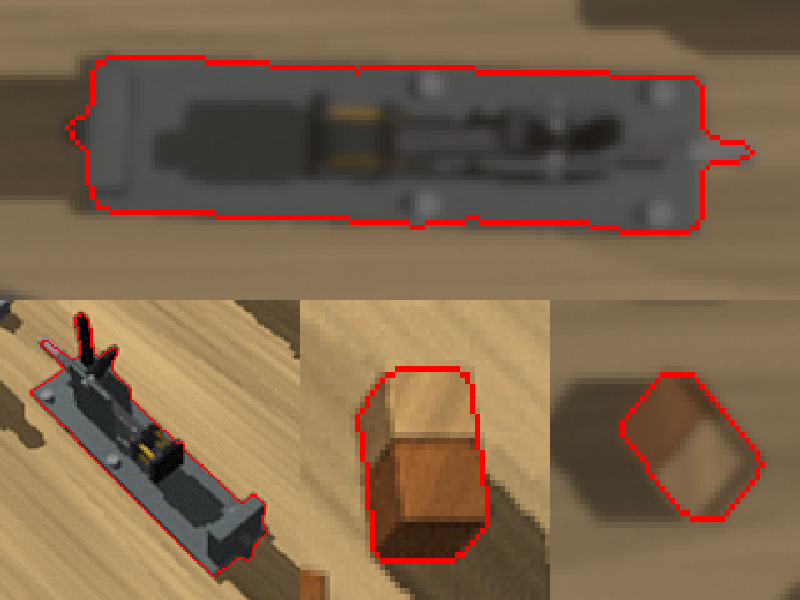

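The block masks are clean: two-tone, with the long axis at yaw of about 0.77. Next I fit the clamp.

```bash
python3 - <<'E'
from h import *
np.set_printoptions(precision=4,suppress=True)
S=camera('scene');T=camera('top')
def pick(c,n,u,v):
    return min(regions_of(c,n),key=lambda r:abs(r['rect'][0]+r['rect'][2]/2-u)+abs(r['rect'][1]+r['rect'][3]/2-v))['pixels']
k=[pick(S,'clamp',270,213),pick(T,'clamp',316,199)]
B=CLAMP+[boxpts(-.025,-.009,-.007,.007,.1,.189),boxpts(-.12,0,-.005,.005,.05,.069),boxpts(.22,.245,-.035,.035,0,.08)]
p0=[.552,-.14,1.57+.03]
for cs,ms in(([S,T],k),([S],k[:1]),([T],k[1:])):
    r=fit(cs,ms,B,p0);print(r.x,r.fun)
    if len(cs)==2: p=r.x
R=np.array([[np.cos(p[2]),-np.sin(p[2]),0],[np.sin(p[2]),np.cos(p[2]),0],[0,0,1]])
def toc(P): return R.T@(P-np.array([p[0],p[1],0]))
print('stop top face edge T', toc(atz(T,261,196.6,.08)))
o=[]
for c in(S,T):
    im=c['img'].copy(); im=cv2.resize(im,None,fx=5,fy=5,interpolation=cv2.INTER_CUBIC)
    for b in B[:4]:
        q=(proj(c,(R@b.T).T+[p[0],p[1],0])+.5)*5
        cv2.polylines(im,[cv2.convexHull(q.astype(np.int32))],True,(0,0,255),1)
    tr=lambda L:(R@np.array([[L*np.sin(.38),0,.095+L*np.cos(.38)]]).T).T+[p[0],p[1],0]
    for L in(0,.064,.085): cv2.circle(im,tuple(((proj(c,tr(L))[0]+.5)*5).astype(int)),3,(0,255,0),1)
    for xx in (.19,.2,.21,.22):
        q=(proj(c,(R@np.array([[xx,-.035,.08],[xx,.035,.08]]).T).T+[p[0],p[1],0])+.5)*5
        cv2.polylines(im,[q.astype(np.int32)],False,(255,255,0),1)
    o.append(im)
cv2.imwrite('pics/f.png',np.vstack([o[1][175*5:222*5,240*5:398*5][:, :790],cv2.resize(o[0][150*5:280*5,205*5:335*5],(350,350))if 0 else np.pad(o[0][195*5:268*5,230*5:330*5][:365],((0,0),(0,290),(0,0)))]))
cv2.imwrite('pics/f2.png',o[0][150*5:270*5,212*5:332*5])
E
```

```text
[ 0.551  -0.137   1.5111] 0.12703521023121
[ 0.5491 -0.1363  1.5102] 0.05694555031542847
[ 0.5523 -0.1384  1.5137] 0.03963879618863542
stop top face edge T [0.2205 0.004  0.08  ]
```

View pics/f.png

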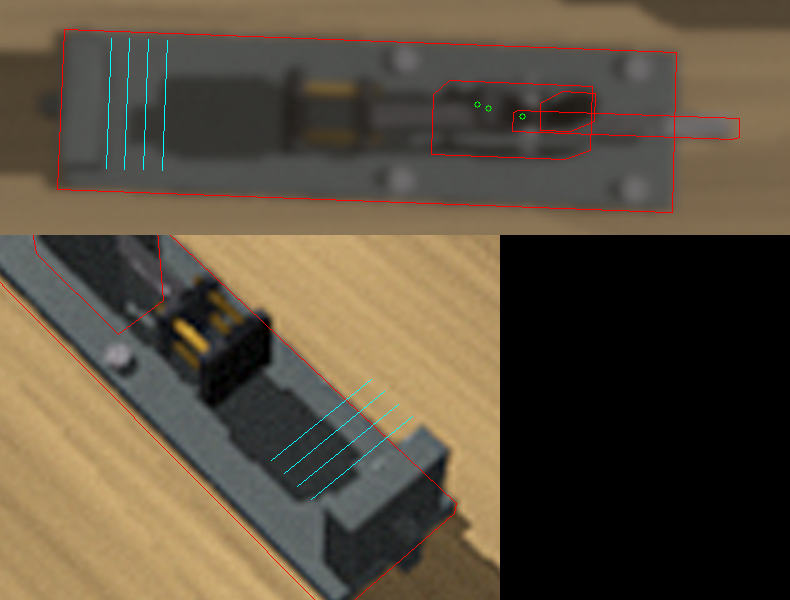

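View pics/f2.png

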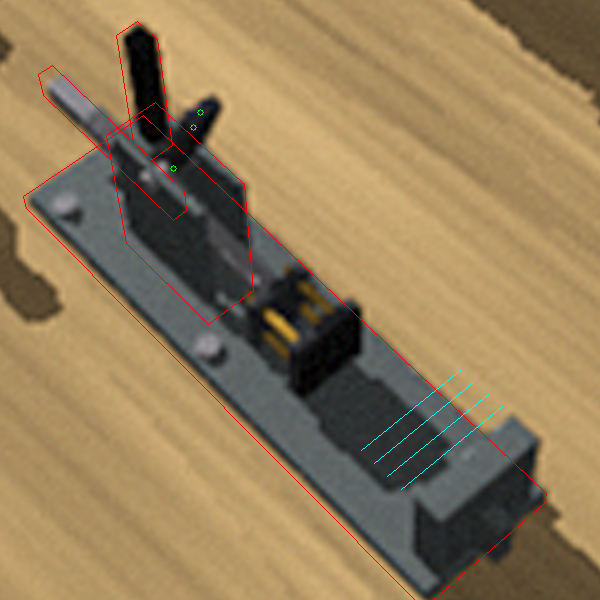

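The overlay matches the images to within a few mm. The stop face is at clamp x of about 0.224, so the bed point is at about 0.181, and the pad is about 100 mm from the stop. Next I work out the moves.

```bash
cat >> h.py <<'E'
from scipy.spatial.transform import Rotation as Ro
CL=np.array([.551,-.137]);CY=1.511
def c2w(x,y,z): 
    c,s=np.cos(CY),np.sin(CY); return np.array([CL[0]+c*x-s*y,CL[1]+s*x+c*y,z])
def go(target,ydir,R0=None,p0=None):
    "rows for TCP at target, pointing down, tool y along world angle ydir (deg, mod 180)"
    s=observe();R0=s['ee_rot'] if R0 is None else R0;R0=np.array(R0);p0=np.array(s['position'] if p0 is None else p0)
    best=None
    for a in(ydir,ydir+180):
        a=np.radians(a);y=np.array([np.cos(a),np.sin(a),0]);z=np.array([0,0,-1.]);Rt=np.c_[np.cross(y,z),y,z]
        w=np.degrees(Ro.from_matrix(R0.T@Rt).as_rotvec())
        if best is None or np.linalg.norm(w)<np.linalg.norm(best): best=w
    print(np.round(np.r_[R0.T@(np.array(target)-p0),best],4))
E
python3 - <<'E'
from h import *
np.set_printoptions(suppress=True)
print(c2w(.1815,0,.012))
for t,y in(((.44,-.15,.28),-67),((.47,.1,.28),-57),((.5205,.388,.15),-45.9),((.5205,.388,.024),-45.9)): go(t,y)
E
```

```text
[0.56184657 0.04417561 0.012     ]
[ 0.3466 -0.3152 -0.0487 -0.002  -0.0003 -0.0365]
[  0.4718  -0.5337  -0.0487  -0.002   -0.0004 -10.0365]
[  0.6306  -0.7792   0.0813  -0.002   -0.0006 -21.1365]
[  0.6306  -0.7792   0.2073  -0.002   -0.0006 -21.1365]
```

```bash
python3 -m pendant '[[[0.347,-0.315,-0.049,0,0,0],[0.347,-0.315,-0.049,0,0,0],[0.347,-0.315,-0.049,0,0,0],[0.347,-0.315,-0.049,0,0,0],[0.347,-0.315,-0.049,0,0,0],[0.347,-0.315,-0.049,0,0,0],[0.347,-0.315,-0.049,0,0,0],[0.472,-0.534,-0.049,0,0,-10],[0.472,-0.534,-0.049,0,0,-10],[0.472,-0.534,-0.049,0,0,-10],[0.472,-0.534,-0.049,0,0,-10],[0.631,-0.779,0.081,0,0,-21.1],[0.631,-0.779,0.081,0,0,-21.1],[0.631,-0.779,0.081,0,0,-21.1],[0.631,-0.779,0.081,0,0,-21.1],[0.631,-0.779,0.081,0,0,-21.1],[0.631,-0.779,0.081,0,0,-21.1],[0.631,-0.779,0.081,0,0,-21.1]]]' 0.0854
python3 - <<'E'
from h import *
np.set_printoptions(suppress=True,precision=3)
go((.5205,.388,.024),-45.9); s=observe(); print(s['t'],s['position'],s['q'])
c=camera('scene'); cv2.imwrite('pics/g.png',cv2.resize(c['img'][230:370,330:490],None,fx=4,fy=4,interpolation=2))
for n in('scene','top'):
    c=camera(n);print(n,proj(c,[s['position'],[.5205,.388,.06]]))
E
```

```text
t: 4.15
position: [0.5192, 0.3911, 0.1485]
ee_rot: [[0.716, 0.698, -0.003], [0.698, -0.716, 0.001], [-0.002, -0.003, -1.0]]
wrist_force: [0.3, -1.2, -0.1]
gripper_width: 0.0852
gripper_force: 0.0
[-0.001  0.004  0.124 -0.144  0.09   0.203]
4.15 [0.519 0.391 0.148] [-0.355  0.66  -0.574  1.538  0.388  1.061 -1.822]
scene [[424.821 300.97 ]
 [411.405 313.169]]
top [[138.967 213.665]
 [149.499 214.127]]
```

View pics/g.png

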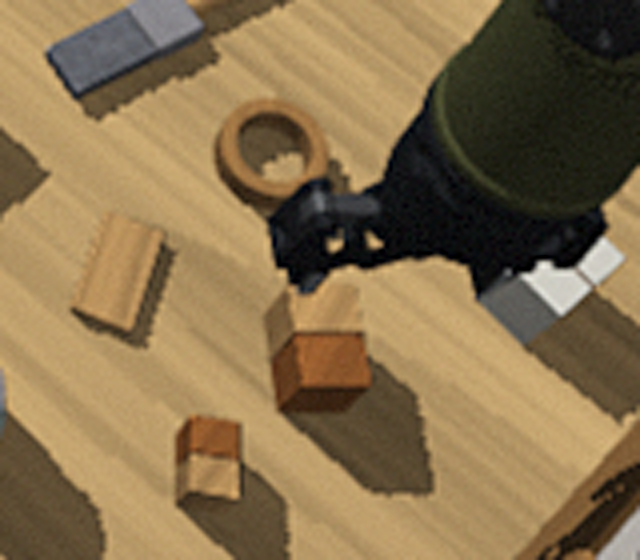

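The large two-tone brown block at scene (410,316) stands directly under the tool, and the neighbouring objects are clear. I descend, then close the gripper.

```bash
python3 -m pendant '[[[0,0,0,0,0,0],[0,0,0.05,0,0,0],[0,0,0.09,0,0,0],[0,0,0.12,0,0,0],[0,0,0.126,0,0,0],[0,0,0.126,0,0,0],[0,0,0.126,0,0,0]]]'
python3 -m pendant '[[[0,0,0,0,0,0],[0,0,0,0,0,0],[0,0,0,0,0,0],[0,0,0,0,0,0],[0,0,0,0,0,0],[0,0,0,0,0,0],[0,0,0,0,0,0]]]' 0.02
```

```text
t: 5.18
position: [0.5218, 0.3885, 0.0261]
ee_rot: [[0.719, 0.695, 0.002], [0.695, -0.719, 0.002], [0.003, 0.0, -1.0]]
wrist_force: [0.3, 0.5, -0.7]
gripper_width: 0.0855
gripper_force: 0.0
t: 6.05
position: [0.5211, 0.3884, 0.0249]
ee_rot: [[0.719, 0.696, 0.001], [0.696, -0.719, 0.001], [0.001, 0.0, -1.0]]
wrist_force: [-1.3, -0.4, 5.7]
gripper_width: 0.0393
gripper_force: 61.0
```

```bash
python3 - <<'E'
from h import *
np.set_printoptions(suppress=True)
p0=(.5208,.388,.024)
go((.5208,.388,.19),-45.9,p0=p0)
for z in(.19,.1,.037):go(np.r_[c2w(.1815,0,0)[:2],z],-3.4,p0=p0)
E
```

```text
[ 0.0002  0.     -0.166   0.0051 -0.058  -0.0308]
[ -0.2095   0.2756  -0.1662   0.0264  -0.0534 -42.5308]
[ -0.2096   0.2756  -0.0762   0.0264  -0.0534 -42.5308]
[ -0.2096   0.2756  -0.0132   0.0264  -0.0534 -42.5308]
```

```bash
python3 -m pendant '[[[0,0,-0.03,0,0,0],[0,0,-0.08,0,0,0],[0,0,-0.13,0,0,0],[0,0,-0.166,0,0,0],[-0.03,0.04,-0.166,0,0,-6],[-0.065,0.085,-0.166,0,0,-13],[-0.1,0.13,-0.166,0,0,-20],[-0.135,0.175,-0.166,0,0,-27],[-0.17,0.22,-0.166,0,0,-34],[-0.195,0.255,-0.166,0,0,-39],[-0.21,0.276,-0.166,0,0,-42.5],[-0.21,0.276,-0.166,0,0,-42.5],[-0.21,0.276,-0.12,0,0,-42.5],[-0.21,0.276,-0.076,0,0,-42.5],[-0.21,0.276,-0.076,0,0,-42.5],[-0.21,0.276,-0.076,0,0,-42.5]]]'
python3 - <<'E'
from h import *
np.set_printoptions(suppress=True,precision=4)
s=observe();print(s['position'],s['t'])
S=camera('scene');T=camera('top')
cv2.imwrite('pics/p.png',np.vstack([cv2.resize(T['img'][170:230,240:400],(800,300),interpolation=2),cv2.resize(S['img'][160:260,220:480],(780,300),interpolation=2)[:, :800] if 0 else np.pad(cv2.resize(S['img'][170:270,230:350],(360,300),interpolation=2),((0,0),(0,440),(0,0)))]))
for c in(S,T): print([(r['conf'],r['rect'],r['pixels'].sum()) for r in regions_of(c,'block_mid')])
print('expect',proj(S,c2w(.1815,0,.106)),proj(T,c2w(.1815,0,.106)))
E
```

```text
t: 8.05
position: [0.5625, 0.0451, 0.1017]
ee_rot: [[0.059, 0.998, 0.001], [0.998, -0.059, 0.001], [0.001, 0.001, -1.0]]
wrist_force: [0.6, 0.5, -0.4]
gripper_width: 0.0394
gripper_force: 60.6
[0.5625 0.0451 0.1017] 8.05
[(0.91, [373.7, 332.4, 15.9, 26.8], np.int64(370)), (0.88, [284.7, 216.3, 21.9, 23.6], np.int64(362)), (0.56, [449.6, 281.7, 35.6, 33.0], np.int64(636))]
[(0.86, [114.1, 253.8, 24.9, 23.3], np.int64(476)), (0.73, [148.4, 171.9, 18.7, 17.1], np.int64(225))]
expect [[291.7849 224.0459]] [[275.4132 195.0281]]
```

View pics/p.png

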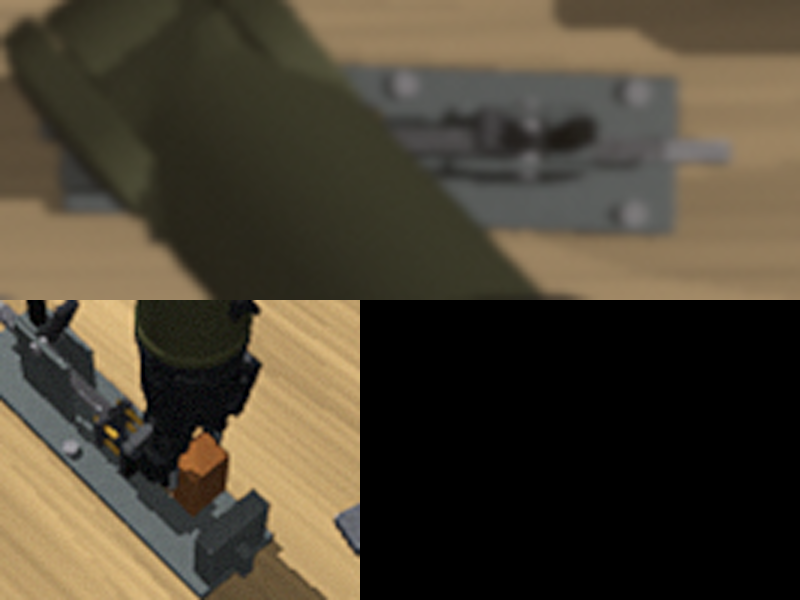

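The block (rust end at scene (295,240)) hangs over the bed between the pad and the stop. I check the offset numerically and lower it.

```bash
python3 -m pendant '[[[0,0,0.03,0,0,0],[0,0,0.05,0,0,0],[0,0,0.058,0,0,0],[0,0,0.06,0,0,0],[0,0,0.062,0,0,0],[0,0,0.062,0,0,0],[0,0,0.062,0,0,0]]]'
python3 - <<'E'
from h import *
np.set_printoptions(suppress=True,precision=1)
S=camera('scene')
for y in(.02,-.02):
  for z in(.012,.072): print(y,z,proj(S,c2w(.2117,y,z)))
print('stop top', proj(S,[c2w(.2245,.035,.08),c2w(.2245,-.035,.08)]))
cv2.imwrite('pics/q.png',cv2.resize(S['img'][200:260,255:335],(800,600),interpolation=2))
E
```

```text
t: 9.12
position: [0.5622, 0.0436, 0.0387]
ee_rot: [[0.06, 0.998, 0.001], [0.998, -0.06, 0.0], [0.0, 0.001, -1.0]]
wrist_force: [0.1, 0.2, -2.0]
gripper_width: 0.0393
gripper_force: 60.6
0.02 0.012 [[304.2 244.4]]
0.02 0.072 [[305.3 233.7]]
-0.02 0.012 [[293.3 253.5]]
-0.02 0.072 [[293.9 243.1]]
stop top [[313.2 232. ]
 [293.  248.6]]
```

View pics/q.png

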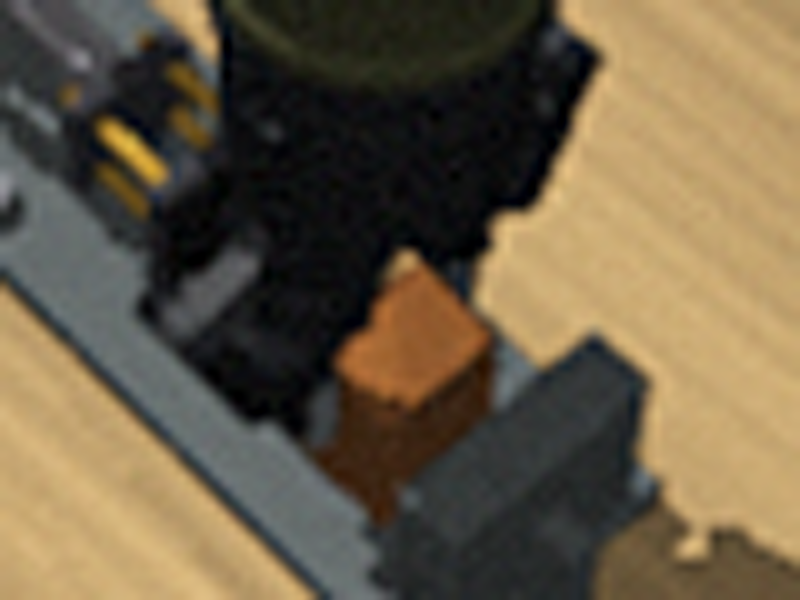

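The block front edge is at (304,233)–(295,241) and the stop edge at (314,234)–(295,249.5), a gap of about 20 mm against the 13 mm wanted. I shift 4–5 mm forward, set the block down and release.

```bash
python3 -m pendant '[[[0.002,0,0,0,0,0],[0.0045,0,0,0,0,0],[0.0045,0,0.001,0,0,0],[0.0045,0,0.002,0,0,0],[0.0045,0,0.0025,0,0,0],[0.0045,0,0.0025,0,0,0]]]'
python3 -m pendant '[[[0,0,0,0,0,0],[0,0,0,0,0,0],[0,0,0,0,0,0],[0,0,0,0,0,0],[0,0,0,0,0,0]]]' 0.0854
python3 -m pendant '[[[0,0,-0.02,0,0,0],[0,0,-0.06,0,0,0],[0,0,-0.11,0,0,0],[0,0,-0.16,0,0,0],[0,0,-0.2,0,0,0],[0,0.06,-0.2,0,0,0],[0,0.12,-0.2,0,0,0],[0,0.12,-0.2,0,0,0],[0,0.12,-0.2,0,0,0]]]' 
```

```text
t: 9.93
position: [0.5622, 0.0483, 0.0369]
ee_rot: [[0.06, 0.998, 0.001], [0.998, -0.06, -0.0], [-0.0, 0.001, -1.0]]
wrist_force: [-2.2, -1.0, 11.8]
gripper_width: 0.0399
gripper_force: 62.1
t: 10.55
position: [0.5622, 0.0481, 0.0357]
ee_rot: [[0.06, 0.998, -0.0], [0.998, -0.06, 0.0], [0.0, -0.0, -1.0]]
wrist_force: [0.2, -0.0, -1.1]
gripper_width: 0.0854
gripper_force: 0.0
t: 11.68
position: [0.6813, 0.0416, 0.2351]
ee_rot: [[0.059, 0.998, -0.002], [0.998, -0.059, 0.001], [0.001, -0.002, -1.0]]
wrist_force: [-0.4, -0.5, 0.1]
gripper_width: 0.0855
gripper_force: 0.0
```

```bash
python3 - <<'E'
from h import *
np.set_printoptions(suppress=True,precision=4)
S=camera('scene');T=camera('top')
def toc(p): 
    c,s=np.cos(CY),np.sin(CY);d=np.array(p[:2])-CL;return np.array([c*d[0]+s*d[1],-s*d[0]+c*d[1]])
BB=[boxpts(-.03025,.03025,-.02,.02,.012,.072)]
for c in(S,T):
    rs=regions_of(c,'block_mid'); u=proj(c,c2w(.1845,0,.05))[0]
    for r in rs:
        m=[r['rect'][0]+r['rect'][2]/2,r['rect'][1]+r['rect'][3]/2]
        if np.hypot(*(m-u))<25:
            f=fit([c],[r['pixels']],BB,[.562,.048,CY]);print(r['rect'],toc(f.x),f.x[2]-CY,f.fun)
print('near');
go(c2w(.075,0,.235),np.degrees(CY)-90); go(c2w(.075,0,.145),np.degrees(CY)-90)
cv2.imwrite('pics/r.png',np.hstack([cv2.resize(S['img'][190:265,250:330],(640,600),interpolation=2)]))
cv2.imwrite('pics/r2.png',cv2.resize(T['img'][170:230,240:400],(800,300),interpolation=2))
E
```

```text
[279.8, 223.1, 28.4, 28.8] [0.1847 0.0008] 0.019949454002955447 0.14209445585215608
[266.6, 186.2, 23.5, 17.5] [ 0.1817 -0.003 ] 0.047178895931710096 0.06979821369500494
near
[-0.1104 -0.1194  0.0015  0.0335  0.0289  0.0344]
[-0.1104 -0.1194  0.0915  0.0335  0.0289  0.0344]
```

View pics/r.png

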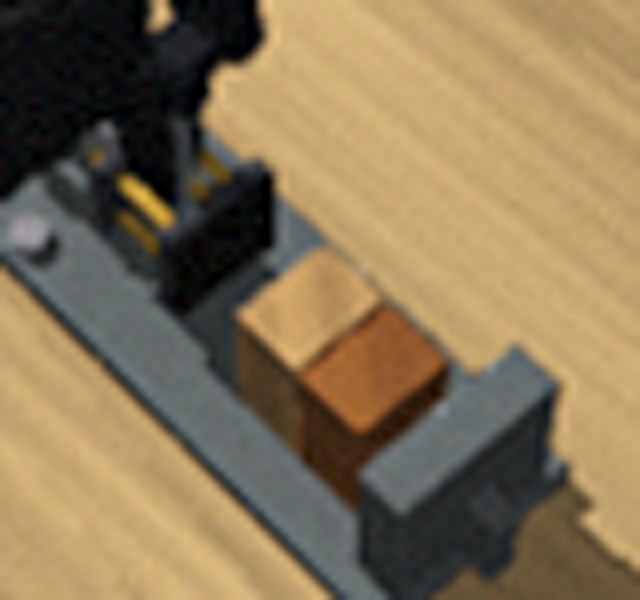

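The block stands on the bed, square, clear of the stop by about 13–15 mm and of the pad by about 20 mm. I now go to the trigger with the fingers closed.

```bash
python3 -m pendant '[[[-0.05,-0.06,0,0,0,0],[-0.08,-0.09,0,0,0,0],[-0.11,-0.119,0.001,0,0,0],[-0.11,-0.119,0.001,0,0,0],[-0.11,-0.119,0.04,0,0,0],[-0.11,-0.119,0.08,0,0,0],[-0.11,-0.119,0.091,0,0,0],[-0.11,-0.119,0.091,0,0,0],[-0.11,-0.119,0.091,0,0,0]]]' 0
cat >> h.py <<'E'
def toc(p):
    c,s=np.cos(CY),np.sin(CY);d=np.array(p[:2])-CL;return np.array([c*d[0]+s*d[1],-s*d[0]+c*d[1]])
def xof(c,u,v,z): return toc(atz(c,u,v,z))[0]
def track(save=None):
    s=observe();print('t',round(s['t'],2),'tcp clamp',toc(s['position']),s['position'][2],'F',s['wrist_force'],s['gripper_width'])
    for n in('scene','top'):
        c=camera(n);im=c['img'].astype(int);B,G,R_=im[...,0],im[...,1],im[...,2]
        if save: cv2.imwrite(f'pics/{save}_{n}.png',c['img'])
        sat=(R_-B)
        # brass pins: strongly yellow, in the region between housing and stop
        q=proj(c,[c2w(x,y,.06) for x in(.05,.2) for y in(-.03,.03)]);
        m=np.zeros((420,560),np.uint8);cv2.fillConvexPoly(m,cv2.convexHull(np.round(q).astype(np.int32)),1)
        if n=='scene':
            yel=(m>0)&(G>B*2.0)&(R_>60)&(R_<1.6*G)
            ys,xs=np.nonzero(yel);print(n,'yel',yel.sum(),[(round(float(xof(c,a,b,.06)),3)) for a,b in zip(xs,ys)][:0])
            if yel.sum(): X=np.array([xof(c,a,b,.065) for a,b in zip(xs,ys)]);print('   yel x pct',np.percentile(X,[5,50,95]))
        for name in('block_mid','pad','rod'):
            u=proj(c,c2w(.19 if name=='block_mid' else .13 if name=='pad' else .05,0,.05))[0]
            rs=[r for r in regions_of(c,name) if np.hypot(r['rect'][0]+r['rect'][2]/2-u[0],r['rect'][1]+r['rect'][3]/2-u[1])<35]
            for r in rs[:1]:
                ys,xs=np.nonzero(r['pixels']);X=np.array([xof(c,a,b,.072 if name!='rod' else .06) for a,b in zip(xs,ys)])
                print('  ',n,name,round(r['conf'],2),'x pct',np.percentile(X,[2,50,98]),r['rect'])
E
python3 - <<'E'
from h import *
np.set_printoptions(suppress=True,precision=4)
track('k0')
E
```

```text
t: 13.0
position: [0.5577, -0.0612, 0.1463]
ee_rot: [[0.06, 0.998, 0.002], [0.998, -0.06, 0.0], [0.0, 0.002, -1.0]]
wrist_force: [-0.2, -0.7, 0.5]
gripper_width: -0.0001
gripper_force: 0.0
t 13.0 tcp clamp [ 0.076  -0.0021] 0.14630167890094067 F [-0.2113 -0.6876  0.4789] -9.601641625298386e-05
scene yel 48 []
   yel x pct [0.0894 0.1021 0.1913]
   scene block_mid 0.64 x pct [0.1584 0.1932 0.2246] [281.4, 222.1, 25.2, 31.5]
   scene pad 0.49 x pct [0.1076 0.1281 0.1438] [265.6, 210.3, 17.0, 15.0]
   scene rod 0.94 x pct [-0.1068  0.0951  0.1392] [221.8, 164.9, 63.5, 67.6]
   top block_mid 0.88 x pct [0.1537 0.1812 0.2102] [267.1, 187.8, 20.7, 14.9]
   top pad 0.51 x pct [0.1029 0.116  0.1217] [297.4, 189.6, 9.7, 17.9]
   top rod 0.62 x pct [-0.1154  0.1106  0.1239] [298.3, 186.2, 87.0, 21.3]
```

```bash
python3 -m pendant '[[[-0.02,0.002,0,0,0,0],[-0.03,0.002,0,0,0,0],[-0.036,0.002,0,0,0,0],[-0.04,0.002,0,0,0,0],[-0.043,0.002,0,0,0,0],[-0.045,0.002,0,0,0,0],[-0.045,0.002,0,0,0,0]]]'
python3 - <<'E'
from h import *
np.set_printoptions(suppress=True,precision=4)
track('k1')
E
python3 -m pendant '[[[-0.003,0,0,0,0,0],[-0.006,0,0,0,0,0],[-0.009,0,0,0,0,0],[-0.011,0,0,0,0,0],[-0.011,0,0,0,0,0]]]'
```

```text
t: 14.28
position: [0.5565, -0.1029, 0.1458]
ee_rot: [[0.057, 0.998, 0.002], [0.998, -0.057, 0.004], [0.004, 0.002, -1.0]]
wrist_force: [-1.2, 10.0, 6.3]
gripper_width: 0.0001
gripper_force: 5.3
t 14.28 tcp clamp [ 0.0344 -0.0035] 0.14581014441999693 F [-1.242   9.9667  6.3396] 7.972763996763984e-05
scene yel 42 []
   yel x pct [0.091  0.1026 0.1151]
   scene block_mid 0.65 x pct [0.1603 0.1935 0.2247] [278.0, 221.5, 30.2, 32.4]
   scene pad 0.57 x pct [0.1057 0.1287 0.1445] [266.2, 212.2, 18.9, 14.0]
   scene rod 0.71 x pct [-0.1061  0.0933  0.14  ] [221.8, 162.8, 62.3, 70.4]
   top block_mid 0.57 x pct [0.1539 0.1814 0.2102] [265.8, 185.9, 22.9, 16.7]
   top pad 0.63 x pct [0.0939 0.1152 0.1243] [298.0, 190.2, 11.2, 15.8]
   top rod 0.67 x pct [0.053  0.0933 0.1239] [298.5, 185.4, 24.6, 20.4]
t: 15.3
position: [0.5563, -0.1142, 0.1461]
ee_rot: [[0.057, 0.998, 0.003], [0.998, -0.057, 0.004], [0.004, 0.003, -1.0]]
wrist_force: [0.5, 11.0, 8.2]
gripper_width: -0.0001
gripper_force: 4.9
```

```bash
python3 -m pendant '[[[-0.004,0,0,0,0,0],[-0.008,0,0,0,0,0],[-0.0105,0,0,0,0,0],[-0.0105,0,0,0,0,0]]]'
python3 - <<'E'
from h import *
np.set_printoptions(suppress=True,precision=4)
track('k2')
E
```

```text
t: 15.8
position: [0.556, -0.1217, 0.1461]
ee_rot: [[0.054, 0.999, 0.003], [0.998, -0.054, 0.007], [0.008, 0.003, -1.0]]
wrist_force: [0.2, 17.0, 6.9]
gripper_width: 0.0005
gripper_force: 8.4
t 15.8 tcp clamp [ 0.0156 -0.004 ] 0.14613299589401707 F [ 0.1667 16.9942  6.9392] 0.0004854055631279016
scene yel 47 []
   yel x pct [0.0962 0.1093 0.1208]
   scene block_mid 0.57 x pct [0.1591 0.1932 0.2243] [277.7, 222.7, 30.2, 30.0]
   scene pad 0.79 x pct [0.1074 0.1344 0.1528] [267.8, 207.5, 17.4, 20.3]
   scene rod 0.87 x pct [-0.0944  0.1004  0.1463] [221.7, 168.2, 65.4, 63.9]
   top block_mid 0.62 x pct [0.1538 0.1812 0.2102] [266.2, 190.4, 19.1, 9.2]
   top rod 0.87 x pct [0.0367 0.0988 0.132 ] [292.6, 189.4, 37.7, 16.2]
```

```bash
python3 -m pendant '[[[0.02,-0.003,0,0,0,0],[0.045,-0.003,0,0,0,0],[0.056,-0.003,0,0,0,0],[0.056,-0.003,0,0,0,0],[0.056,-0.003,0,0,0,0],[0.04,-0.003,0,0,0,0],[0.03,-0.003,0,0,0,0],[0.022,-0.003,0,0,0,0],[0.014,-0.003,0,0,0,0],[0.007,-0.003,0,0,0,0],[0,-0.003,0,0,0,0],[0,-0.003,0,0,0,0],[0,-0.003,0,0,0,0]]]'
python3 - <<'E'
from h import *
np.set_printoptions(suppress=True,precision=4)
track('k3')
E
```

```text
t: 17.82
position: [0.5532, -0.1215, 0.1463]
ee_rot: [[0.055, 0.998, 0.004], [0.998, -0.055, 0.009], [0.009, 0.003, -1.0]]
wrist_force: [0.2, 19.2, 6.6]
gripper_width: -0.0
gripper_force: 9.8
t 17.82 tcp clamp [ 0.0156 -0.0012] 0.14625925320840966 F [ 0.1797 19.2486  6.5611] -5.0661422897585486e-06
scene yel 54 []
   yel x pct [0.1042 0.1176 0.1995]
   scene block_mid 0.95 x pct [0.1589 0.1941 0.2244] [279.6, 223.3, 29.1, 28.0]
   scene pad 0.52 x pct [0.1172 0.1417 0.1571] [269.3, 210.8, 19.2, 18.5]
   scene rod 0.97 x pct [-0.0836  0.1094  0.1502] [224.7, 169.6, 65.2, 64.8]
   top block_mid 0.91 x pct [0.1538 0.1811 0.2102] [264.6, 190.7, 22.0, 11.1]
   top pad 0.58 x pct [0.1183 0.1317 0.1401] [291.6, 191.1, 12.0, 13.5]
   top rod 0.54 x pct [0.0313 0.0862 0.135 ] [294.1, 186.8, 37.2, 18.2]
```

```bash
python3 -m pendant '[[[0.02,0,0,0,0,0],[0.045,0,0,0,0,0],[0.056,0,0,0,0,0],[0.056,0,0,0,0,0],[0.056,0,0,0,0,0],[0.04,0,0,0,0,0],[0.03,0,0,0,0,0],[0.022,0,0,0,0,0],[0.014,0,0,0,0,0],[0.007,0,0,0,0,0],[0,0,0,0,0,0],[0,0,0,0,0,0],[0,0,0,0,0,0]]]'
python3 -m pendant '[[[0.02,0,0,0,0,0],[0.045,0,0,0,0,0],[0.056,0,0,0,0,0],[0.056,0,0,0,0,0],[0.056,0,0,0,0,0],[0.04,0,0,0,0,0],[0.03,0,0,0,0,0],[0.022,0,0,0,0,0],[0.014,0,0,0,0,0],[0.007,0,0,0,0,0],[0,0,0,0,0,0],[0,0,0,0,0,0],[0,0,0,0,0,0]]]'
python3 - <<'E'
from h import *
np.set_printoptions(suppress=True,precision=4)
track('k5')
E
```

```text
t: 19.85
position: [0.5532, -0.1215, 0.1463]
ee_rot: [[0.055, 0.998, 0.004], [0.998, -0.055, 0.009], [0.009, 0.003, -1.0]]
wrist_force: [0.7, 19.4, 7.0]
gripper_width: -0.0001
gripper_force: 9.7
t: 21.48
position: [0.5532, -0.1215, 0.1463]
ee_rot: [[0.055, 0.998, 0.004], [0.998, -0.055, 0.009], [0.009, 0.003, -1.0]]
wrist_force: [0.8, 19.0, 7.1]
gripper_width: 0.0001
gripper_force: 9.7
t 21.48 tcp clamp [ 0.0156 -0.0012] 0.14630334819751212 F [ 0.8318 19.0453  7.1059] 9.06110112100774e-05
scene yel 61 []
   yel x pct [0.1185 0.1341 0.2008]
   scene block_mid 0.91 x pct [0.1628 0.1962 0.2245] [277.6, 224.0, 30.3, 27.7]
   scene pad 0.67 x pct [0.135  0.1513 0.1672] [275.3, 217.0, 16.3, 13.5]
   scene rod 0.83 x pct [-0.0756  0.1136  0.157 ] [229.6, 170.2, 59.3, 67.5]
   top block_mid 0.91 x pct [0.1558 0.1809 0.2103] [263.4, 188.3, 24.5, 13.7]
   top rod 0.75 x pct [0.0287 0.1076 0.1535] [286.8, 186.0, 47.6, 19.5]
```

```bash
python3 -m pendant '[[[0.02,0,0,0,0,0],[0.045,0,0,0,0,0],[0.056,0,0,0,0,0],[0.056,0,0,0,0,0],[0.056,0,0,0,0,0],[0.04,0,0,0,0,0],[0.03,0,0,0,0,0],[0.022,0,0,0,0,0],[0.014,0,0,0,0,0],[0.007,0,0,0,0,0],[0,0,0,0,0,0],[0,0,0,0,0,0],[0,0,0,0,0,0]]]'
sed -i 's/(G>B\*2.0)&(R_>60)&(R_<1.6\*G)/(G>B*2.0)\&(R_>60)\&(R_<1.45*G)/' h.py
python3 - <<'E'
from h import *
np.set_printoptions(suppress=True,precision=4)
track('k6')
# profile: yellow pixels by x (mm) for each saved scene picture
S=camera('scene')
for k in('k0','k3','k5','k6'):
    im=cv2.imread(f'pics/{k}_scene.png').astype(int);B,G,R_=im[...,0],im[...,1],im[...,2]
    ys,xs=np.nonzero((G>B*2.0)&(R_>60));P=np.array([toc(atz(S,a,b,.065)) for a,b in zip(xs,ys)])
    P=P[(abs(P[:,1])<.03)&(P[:,0]>.06)&(P[:,0]<.23)];print(k,np.histogram(P[:,0],np.arange(.06,.235,.005))[0])
E
```

```text
t: 23.5
position: [0.5532, -0.1215, 0.1463]
ee_rot: [[0.055, 0.998, 0.004], [0.998, -0.055, 0.009], [0.009, 0.003, -1.0]]
wrist_force: [0.0, 19.1, 7.2]
gripper_width: 0.0002
gripper_force: 9.7
t 23.5 tcp clamp [ 0.0156 -0.0013] 0.14629732160424783 F [ 0.0211 19.0912  7.247 ] 0.00015558382971359367
scene yel 49 []
   yel x pct [0.1205 0.1379 0.1479]
   scene block_mid 0.85 x pct [0.1692 0.2002 0.2257] [282.2, 224.7, 27.9, 30.9]
   scene pad 0.68 x pct [0.1367 0.1571 0.1755] [275.4, 214.4, 21.2, 20.9]
   scene rod 0.84 x pct [-0.07    0.1195  0.1665] [229.0, 173.4, 63.6, 67.4]
   top block_mid 0.81 x pct [0.1662 0.1918 0.2184] [261.3, 188.5, 21.1, 12.5]
k0 [ 0  0  0  1  0  3  6  9 11  9  4  1  0  0  0  0  0  0  0  0  0  0  0  0
  3 17 11  7 11 10  6  3  0  0]
k3 [ 0  0  0  0  0  0  1  0  3  8  9 10  9  3  0  0  0  0  0  0  0  0  0  0
  3 13 10  9 13  8 10  2  0  0]
k5 [ 0  0  0  0  0  0  0  0  0  2  0  4  7  8 12 10  6  0  0  0  0  0  0  1
  0  6 15  7 11 11  8  1  0  0]
k6 [ 0  0  0  0  0  0  0  0  0  0  2  1  0  7  9 10 11  8  1  0  0  0  0  0
  0  0  3 13  7 14 10 13  0  0]
```

```bash
python3 -m pendant '[[[0.02,0,0,0,0,0],[0.045,0,0,0,0,0],[0.056,0,0,0,0,0],[0.056,0,0,0,0,0],[0.056,0,0,0,0,0],[0.04,0,0,0,0,0],[0.03,0,0,0,0,0],[0.022,0,0,0,0,0],[0.014,0,0,0,0,0],[0.007,0,0,0,0,0],[0,0,0,0,0,0],[0,0,0,0,0,0],[0,0,0,0,0,0]]]'
python3 - <<'E'
from h import *
np.set_printoptions(suppress=True,precision=4)
track('k7')
S=camera('scene')
for k in('k5','k6','k7'):
    im=cv2.imread(f'pics/{k}_scene.png').astype(int);B,G,R_=im[...,0],im[...,1],im[...,2]
    ys,xs=np.nonzero((G>B*2.0)&(R_>60));P=np.array([toc(atz(S,a,b,.065)) for a,b in zip(xs,ys)])
    P=P[(abs(P[:,1])<.03)&(P[:,0]>.06)&(P[:,0]<.23)];print(k,np.histogram(P[:,0],np.arange(.1,.235,.005))[0])
E
```

```text
t: 25.58
position: [0.5533, -0.1216, 0.1465]
ee_rot: [[0.055, 0.998, 0.004], [0.998, -0.055, 0.009], [0.009, 0.004, -1.0]]
wrist_force: [-0.8, 18.6, 8.8]
gripper_width: 0.0
gripper_force: 9.7
t 25.57 tcp clamp [ 0.0155 -0.0014] 0.14650802455604922 F [-0.7973 18.5716  8.8063] 3.4995784993312126e-05
scene yel 42 []
   yel x pct [0.1164 0.1392 0.1493]
   scene block_mid 0.83 x pct [0.1679 0.1991 0.2261] [280.8, 224.1, 27.8, 28.3]
   scene pad 0.47 x pct [0.152  0.1599 0.1659] [277.6, 220.5, 15.9, 11.5]
   scene rod 0.66 x pct [0.0317 0.1214 0.1613] [254.4, 190.6, 39.2, 48.6]
   top block_mid 0.63 x pct [0.1671 0.1917 0.2184] [261.3, 188.9, 20.4, 13.3]
   top pad 0.72 x pct [0.1163 0.1538 0.1623] [283.2, 189.2, 17.6, 17.0]
   top rod 0.73 x pct [0.0288 0.1207 0.1617] [283.2, 187.8, 49.2, 16.4]
k5 [ 0  2  0  4  7  8 12 10  6  0  0  0  0  0  0  1  0  6 15  7 11 11  8  1
  0  0]
k6 [ 0  0  2  1  0  7  9 10 11  8  1  0  0  0  0  0  0  0  3 13  7 14 10 13
  0  0]
k7 [ 0  0  1  5  4  4  2  6  8 10  2  0  0  0  0  0  0  0  1 10  8  9 13 13
  0  0]
```

```bash
python3 - <<'E'
import cv2,numpy as np
r=lambda k,n,y,x,h,w,W,H:cv2.resize(cv2.imread(f'pics/{k}_{n}.png')[y:y+h,x:x+w],(W,H),interpolation=2)
cv2.imwrite('pics/last.png',np.vstack([np.hstack([r(k,'scene',195,255,60,60,400,400) for k in('k6','k7')]),np.hstack([r(k,'top',180,245,30,60,400,200) for k in('k6','k7')])]))
E
```

```text
(no output)
```

View pics/last.png

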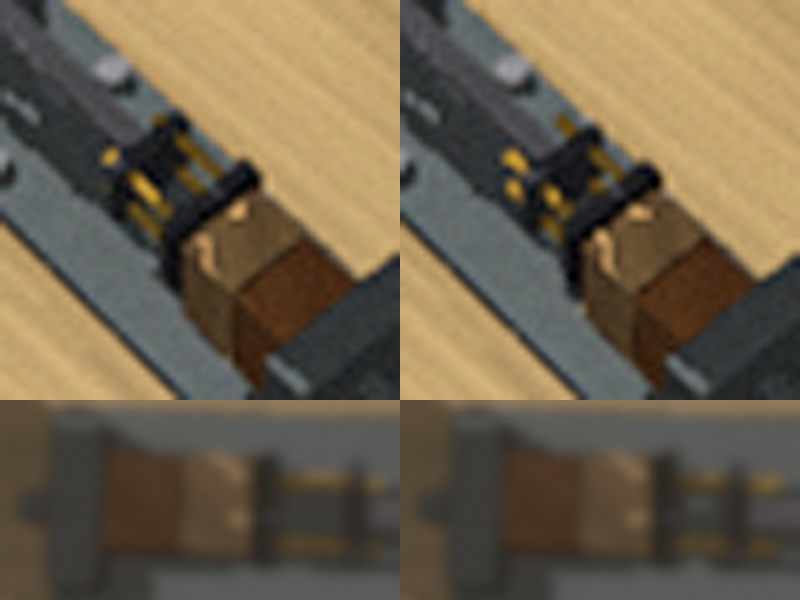

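The block sits against the stop. The pad-to-plate gap shrank from about 28 mm (left, before the last pull) to about 19 mm (right), so the pad is pressed in about 8–9 mm. One more 8 mm pull would reach about 17 mm, so I stop here, with the trigger held fully pulled at about 19 N.

```bash
python3 -c "
from plant import job_done;print(job_done())"
```

```text
the job is handed in; nothing more can be done
None
```

The job is handed in: the block stands on the bed pushed against the end stop, the pad is pressed in by about 8–9 mm (read from the camera images), and the trigger is still held fully pulled.

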